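# Set a flow valve and lock it with its jam nut

## Robot

A 6-joint arm with a two-finger parallel gripper is mounted at the origin on a cart in front of the work surface, level with it; the furniture and walls round the work are solid. World frame = base frame: x ahead of the robot, y to its left, z up, the work surface at z = 0. Lengths are in m, angles in rad, forces in N, time in s.
With the tool pointing down it reaches from about 0.325 to 0.9 m from the base axis. Payload 6.1 kg.
Tool frame: the origin (TCP) lies on the centre line of the jaws, within the pads' length; the fingertips stand 19 mm ahead of it and the grasp point (between the pads) is the TCP; z points along the fingers, y is the line along which they close (so a half turn about z gives the same grasp; the last joint's range is limited). The gripper opens to 87 mm and grips with 3 to 60 N. Pads are 19 mm wide; open, the fingers measure 117 mm over their backs; the gripper's body (75 mm by 190 mm) begins 51 mm behind the grasp point.
Start: joints at [1.002, 0.22, 1.526, -0, 1.395, -0.126], TCP at [0.268, 0.565, 0.242] pointing down, gripper open.
Joint ranges: [-2.98, 2.98], [-0.91, 2.08], [0.09, 2.57], [-1.24, 4.39], [0.2, 2.65], [-2.68, 2.68]. Speed limits (rad/s): [2.57, 2.57, 3.01, 3.14, 3.14, 3.14].

## Interface

Orientations are given as a rotation vector (axis times angle).
In Python, from rig import env gives the robot as it stands.
- The arm moves only by the tool carry_out, never from a script. Its argument "rows" is a list of rows, each an object of numbers: "x", "y", "z": the shift along the tool's x, y, z in m; "ax", "ay", "az": the turn, a rotation vector about the tool's x, y, z in degrees; "claw": the closure in counts, from 0 (fully open) to 255 (shut). A call has 1 to 12 rows; each row shifts and turns the commanded pose from where the row before left it, along the tool's axes as they then stand; what a row does not reach is not made up. A row lasts 1/10 s, in which the tool goes at most 50 mm and 8.59 degrees, less where a joint would pass 70% of its speed; a pose out of reach is approached as far as the arm can. A call is refused whole if a number of a shift passes 0.05 or a number of a turn 8.59, either way. A call with a gripper value outside its range is refused whole. The fingers move at their own pace and stop on an object; "grip_force" is the grip in N (left out, the last holds). Time passes only in rows, so rows that do not move let the fingers close. It gives the time, the measured TCP pose, the force, the opening and the grip force at its end, in the units of the state.
- env.read_state(): the state, without advancing time (a new reading comes with each control period).
- env.capture(name): name is "scene" or "side" or "wrist"; returns the picture (420x560x3 uint8, red, green, blue); there is no depth.
- env.calibration(name): a dict with "fx", "fy", "cx", "cy" (pixels), "dist_coeffs" ([k1, k2, p1, p2, k3] as OpenCV has them; the pictures are not rectified), "R" (3x3) and "t" (3): a world point X has camera coordinates R X + t. Camera axes: x right, y down, z forward; pixel columns grow to the right and rows downward; lengths in m; the calibration is good to about 2 mm. A picture is of the moment at which its call begins: read the wrist's pose just before it. calibration takes no time and is no camera call; for the wrist camera it gives the pose at the moment of the call.
- env.finish_job(): hands the job in; it is judged then, once.
Trained networks look in the newest picture that a camera, given by its name, has taken for a name from the list of things; names that differ only in an ending like _2 or _b are one class to them, and where a whole thing is asked for, a point or a joint stands for the part that bears it (a point fixed in the world has none). Each returns a list of dicts, best first, with "p" (0 to 1); they miss things now and then, are a little off and sometimes report something else, mostly with a low value. They report only what shows in the picture. A call takes as long as a camera call. They do not tell look-alikes from the thing itself.
- env.boxes_of(camera, thing): "location" ([x, y, z] in m, in world coordinates, good to about 4 mm: the middle of the surface that is visible of it).
- env.masks_of(camera, thing): "region" (420x560 bool, what is visible of it).
- env.spot_point(camera, thing): "location" ([x, y, z] in m, in world coordinates, good to about 4 mm: a listed point, or the origin of a listed thing).
The state is a dict: "t": time; "qpos": joint angles; "qd": joint speeds; "tau": joint torques, N m; "tool_pos": TCP position; "orientation": TCP orientation; "ft_force": force on the tool from outside, world axes, zero at the start; "torque": the same for the moment, N m; "finger_gap": opening from 0.0 (shut) to 1.0 (fully open); "grasp_force": force on a finger pad.
Only numpy, scipy, OpenCV 4.12 (cv2) and the standard library are available. Lean on these libraries where they do the work, as an engineer would, in place of code of your own. Each camera call takes 0.05 s, during which the arm holds its last target. There are 200 camera calls.

## Task

On the bench valve, turn the black bar knob clockwise until its pointed end is in line with the raised steel arrow on the base flange, and let go of it. Then turn the hexagonal lock nut under the knob clockwise until you feel it bite and nip it up firmly, but do not force it: a good nip, not over-tight. Leave the knob on its mark, everything let go, and the steel arrow and the other things on the bench where they are.

Things in the scene. Friction and masses are not known exactly. Their poses are not given: they have to be found in the camera images.
- valve: flow-control valve bolted to the bench (does not move): grey upright body 42 mm across on a round aluminium flange 104 mm across and 10 mm thick, two brass hose barbs along its +y and -y to 62 mm from the axis, at most 29 mm high. Origin: centre of the flange's underside, on the bench; z up is the common turning axis of knob, nut and arrow. Everything beside the body is lower than 30 mm; above the nut only the knob stands up
- knob_center (a point): on the turning axis, 92 mm above the bench, mid-height of the black bar knob. The bar is 14 mm thick (its y), 24 mm high (78 to 102 mm above the bench); from the axis its narrow pointed end reaches 19.5 mm along -x of this point, its blunt end 15 mm along +x. A light line runs along its top to the pointed end. It turns about the vertical with 0.06 N m of friction and stays where left
- setmark_line (a point): raised steel arrow on the flange, 26 to 50 mm from the axis, top 19 mm above the bench; this point lies on its top, 38 mm from the axis, along -x of its own axes. The setting is right when -x of knob_center points the same way as -x of this point (seen from above). It is not to be moved. At the start the knob must turn 0.4 to 1.4 rad clockwise (from above) to get there
- nut_center (a point): on the turning axis, 64 mm above the bench, mid-height of the steel hexagonal lock nut: 50 mm across its flats, 58 mm across corners, 16 mm high (56 to 72 mm above the bench). Two opposite flats face +x and -x of this point, the other two pairs 60 degrees on
- nut: the same nut; this origin lies on the axis at bench level. Clockwise from above tightens. It turns with a steady drag of about 0.35 N m; after 0.25 to 1.3 rad (different each time, not visible) it bites, and from there the torque rises by about 0.15 N m per 0.1 rad. A good nip is a rise of 0.12 to 0.30 N m over the drag; it stays when let go. A halted wrist may spring back and read less than the drag: judge by the rise
- clamp: fixed parts inside the valve body (hidden) that the nut bites on, by a lug 15 mm from the axis; origin at that of the valve, so its pose does not tell where the nut bites. The nut's force on it is the torque above the drag divided by 0.0147 m
- wipe_box: box of wipes 68x118x112 mm, stands at the left; leave alone
- tip_box: small blue and white box 73x118x52 mm; leave alone
- tape_roll_white: white tape roll 72 mm across, 19 mm high; leave alone
- tape_roll_green: green tape roll 84 mm across, 24 mm high; leave alone
- petri_dish_2: petri dish 64 mm across, 14 mm high; leave alone
- timer: small white upright timer 20x62x62 mm; leave alone
- bottle_small: small white bottle 40 mm across, 75 mm high; leave alone
- marker_blue: blue marker pen, 135 mm long, lying; leave alone
There are look-alikes about, which are no part of the job. Of the things like the valve, leave any that is red; of the rest the larger one is meant.

How it is judged:
By the outcome, as a careful person would: the job done as asked, in the order asked, and still so for the second after the job is handed in, with the robot touching nothing.
It also fails if it takes over 67 s, if anything falls off the work surface, if the arm or the gripper's body presses on something with over 40 N, if the wrist force passes 120 N, or if a joint passes its speed limit or range.

## Working session

There is one attempt and no reset: what is moved stays moved. The work goes in short steps, Python scripts to look and compute and a tool call to move; the robot and the scene stay as the last step left them, time stands still between calls to the robot, and variables do not carry over. Pictures are saved under pics/ and viewed, at most 10 in all, crops included, and the job is handed in when it is done.

Besides the shell and the picture viewer there is one more tool, called after ">>>" as name(argument=value, ...), one argument or row to a line, values as JSON. carry_out: Moves the arm, as the interface text tells. Its arguments: {"type":"object","properties":{"rows":{"type":"array","items":{"type":"object","properties":{"x":{"type":"number"},"y":{"type":"number"},"z":{"type":"number"},"ax":{"type":"number"},"ay":{"type":"number"},"az":{"type":"number"},"claw":{"type":"number"}}}},"grip_force":{"type":"number"}},"required":["rows"]}

```bash
ls; mkdir -p pics
python3 - <<'E'
from rig import env
import cv2,numpy as np
s=env.read_state();print(s)
ims=[]
for c in("scene","side"):
    im=env.capture(c);cv2.imwrite(f"pics/{c}0.png",im[...,::-1])
    for n in("knob_center","setmark_line","nut_center","valve"):
        print(c,n,[(np.round(d["location"],3).tolist(),round(d["p"],2)) for d in env.spot_point(c,n)])
    k=env.calibration(c);print(c,k)
E
```

```text
pics
{'t': 0.0, 'qpos': array([ 1.00189787e+00,  2.21248616e-01,  1.52759810e+00,  9.75470911e-06,
        1.39470671e+00, -1.26092457e-01]), 'qd': array([ 0.00058554,  0.00090027,  0.00098924, -0.00180566,  0.00134198,
        0.00039096]), 'tau': array([-4.47780067e-04, -4.94615149e+01, -3.87365842e+01,  6.98933378e-02,
        5.73852437e-02, -1.46707112e-04]), 'tool_pos': array([0.26747815, 0.56422803, 0.24043018]), 'orientation': array([-6.89743053e-01, -3.06424523e+00,  2.89011493e-03]), 'ft_force': array([-0.52322526, -0.35356205,  0.38803655]), 'torque': array([-0.01832646,  0.00848679, -0.00907101]), 'grasp_force': 0.0, 'finger_gap': 1.0018178545976761}
scene knob_center [([0.382, -0.132, 0.065], 0.54), ([0.518, -0.169, 0.07], 0.43), ([0.503, -0.033, 0.09], 0.42)]
scene setmark_line [([0.464, -0.031, 0.021], 0.52), ([0.36, -0.129, 0.014], 0.47), ([0.49, -0.171, 0.009], 0.36)]
scene nut_center [([0.503, -0.03, 0.067], 0.56), ([0.518, -0.166, 0.045], 0.55), ([0.391, -0.128, 0.047], 0.53)]
scene valve [([0.387, -0.125, 0.002], 0.67), ([0.503, -0.028, -0.003], 0.64), ([0.518, -0
[... 633 characters left out ...]
0.017], 0.47), ([0.489, -0.174, 0.011], 0.47)]
side nut_center [([0.389, -0.129, 0.046], 0.71), ([0.514, -0.169, 0.049], 0.69), ([0.503, -0.03, 0.067], 0.46)]
side valve [([0.385, -0.13, -0.002], 0.95), ([0.5, -0.03, -0.001], 0.88), ([0.516, -0.167, -0.003], 0.74), ([0.772, -0.109, 0.001], 0.65)]
side {'fx': 442.96636104338603, 'fy': 442.96636104338603, 'cx': 276.51656294142424, 'cy': 210.94665511806534, 'dist_coeffs': array([-0.14696779,  0.        ,  0.        ,  0.        ,  0.        ]), 'R': array([[ 0.99029408, -0.13745213,  0.02060455],
       [-0.04646909, -0.46715143, -0.88295536],
       [ 0.13098954,  0.87342799, -0.46900457]]), 't': array([-0.55870352,  0.09798075,  1.09369179])}
```

View pics/scene0.png

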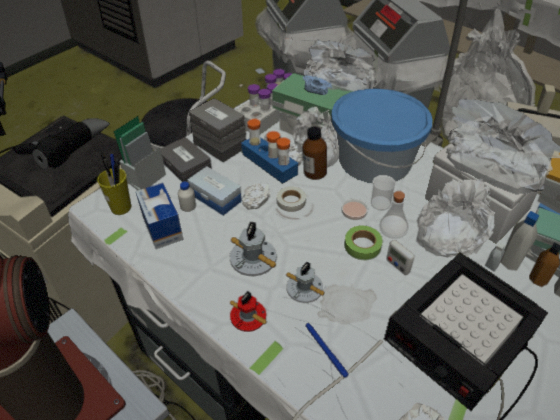

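View pics/side0.png

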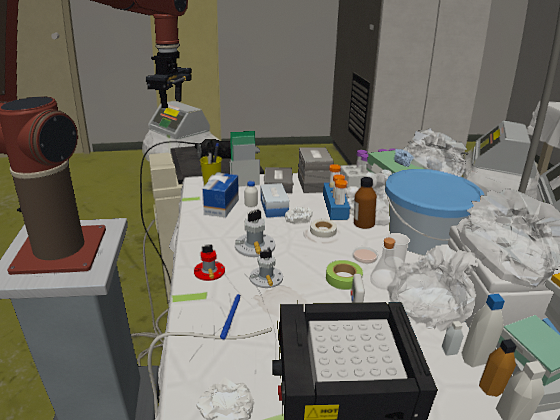

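The things that could be taken for the valve are the large grey one at scene (252,245), the small grey one at (305,282) and the red one at (248,310). By the description I choose the large grey one, at about (0.503, -0.030). I'll check it in one close crop.

```bash
cat > h.py <<'E'
from rig import env
import cv2,numpy as np
from scipy.spatial.transform import Rotation as Ro
np.set_printoptions(precision=4,suppress=True)
def pose():
    s=env.read_state();return s,np.array(s["tool_pos"]),Ro.from_rotvec(s["orientation"]).as_matrix()
def proj(k,X):
    return cv2.projectPoints(np.atleast_2d(X).astype(float),cv2.Rodrigues(k["R"])[0],k["t"],np.array([[k["fx"],0,k["cx"]],[0,k["fy"],k["cy"]],[0,0,1]]),k["dist_coeffs"])[0][:,0]
def ray(k,uv,z):
    n=cv2.undistortPoints(np.array(uv,float).reshape(-1,1,2),np.array([[k["fx"],0,k["cx"]],[0,k["fy"],k["cy"]],[0,0,1]]),k["dist_coeffs"])[:,0]
    d=np.c_[n,np.ones(len(n))]@k["R"];c=-k["R"].T@k["t"]
    return c+d*((z-c[2])/d[:,2])[:,None]
E
python3 - <<'E'
from h import *
s,p,R=pose();k=env.calibration("wrist")
print("R",R);print("cam in tool",R.T@(-k["R"].T@k["t"]-p));print("cam axes in tool(cols)",R.T@k["R"].T,k["fx"])
print("to go tool",R.T@(np.array([.503,-.03,.29])-p))
im=cv2.imread("pics/scene0.png")[195:335,200:340];cv2.imwrite("pics/crop0.png",cv2.resize(im,(590,590),interpolation=cv2.INTER_CUBIC))
E
```

```text
R [[-0.9036  0.4285 -0.    ]
 [ 0.4285  0.9036 -0.0001]
 [ 0.     -0.0001 -1.    ]]
cam in tool [ 0.0801 -0.0008 -0.1428]
cam axes in tool(cols) [[-0.0005 -0.9558 -0.2941]
 [ 1.     -0.0001 -0.0012]
 [ 0.0011 -0.2941  0.9558]] 334.19955264852746
to go tool [-0.4673 -0.4366 -0.0485]
```

View pics/crop0.png

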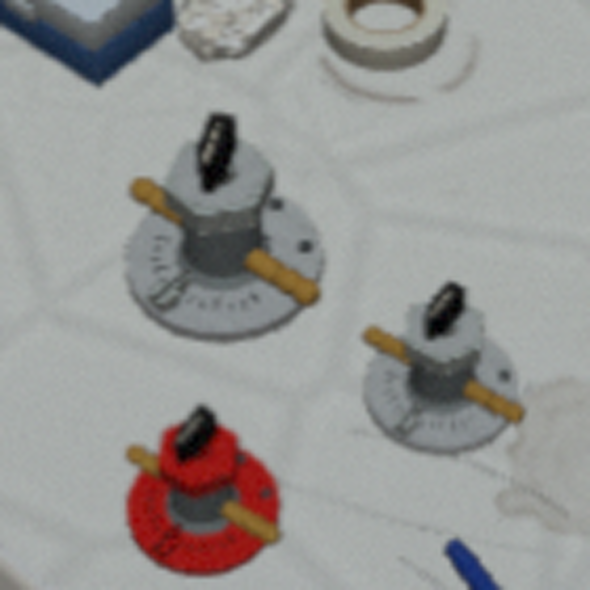

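The crop confirms it: the large grey valve, with black knob and steel hex nut, is the upper left one at crop (220,240). Now I'll move above it.

>>> carry_out(
  rows=[
    {"x": -0.033,"y": -0.031,"z": -0.005},
    {"x": -0.033,"y": -0.031,"z": -0.005},
    {"x": -0.033,"y": -0.031,"z": -0.005},
    {"x": -0.033,"y": -0.031,"z": -0.005},
    {"x": -0.033,"y": -0.031,"z": -0.005},
    {"x": -0.033,"y": -0.031,"z": -0.005},
    {"x": -0.033,"y": -0.031},
    {"x": -0.033,"y": -0.031},
    {"x": -0.033,"y": -0.031},
    {"x": -0.033,"y": -0.031},
    {"x": -0.033,"y": -0.031},
    {"x": -0.033,"y": -0.031},
  ],
)

```text
invalid input at $.rows[0]: expected keys x, y, z, ax, ay, az, claw
```

>>> carry_out(
  rows=[
    {"x": -0.031,"y": -0.031},
    {"x": -0.02,"y": -0.03},
    {},
    {},
    {},
  ],
)

```text
invalid input at $.rows[0]: expected keys x, y, z, ax, ay, az, claw
```

Run:
```python
from h import *
s,p,R=pose();k=env.calibration("wrist");im=env.capture("wrist")
cv2.imwrite("pics/w1.png",im[...,::-1]);np.save("w1k.npy",k,allow_pickle=True)
print(p,s["qpos"],s["ft_force"],s["torque"])
for n in("knob_center","setmark_line","nut_center","valve"):
    print(n,[(np.round(d["location"],4).tolist(),round(d["p"],2)) for d in env.spot_point("wrist",n)])
u=proj(k,[.503,-.03,.09])[0];print(u)
x,y=[int(np.clip(a-100,0,m)) for a,m in zip(u,(360,220))]
cv2.imwrite("pics/w1c.png",cv2.resize(im[y:y+200,x:x+200,::-1],(600,600),interpolation=cv2.INTER_CUBIC));print(x,y)
```

```text
[0.2678 0.5647 0.2415] [ 1.0019  0.2204  1.5266  0.      1.3947 -0.1261] [ 0.1378 -0.0475  0.0825] [ 0.0151 -0.0045  0.0172]
knob_center []
setmark_line []
nut_center []
valve []
[-34.0722 521.1175]
0 220
```

View pics/w1c.png

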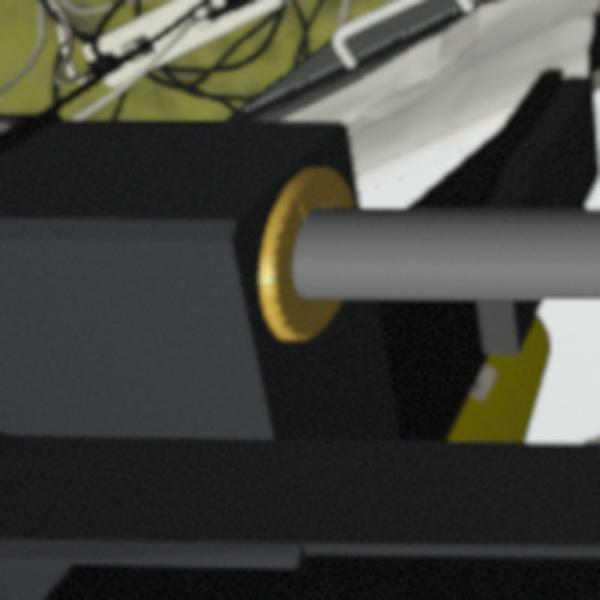

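The call needs all the keys in every row, so the arm has not moved: that picture only shows the gripper at the start pose. I'll send the move again with full rows.

>>> carry_out(
  rows=[
    {"x": -0.035,"y": -0.031,"z": -0.005,"ax": 0,"ay": 0,"az": 0,"claw": 0},
    {"x": -0.035,"y": -0.031,"z": -0.005,"ax": 0,"ay": 0,"az": 0,"claw": 0},
    {"x": -0.035,"y": -0.031,"z": -0.005,"ax": 0,"ay": 0,"az": 0,"claw": 0},
    {"x": -0.035,"y": -0.031,"z": -0.005,"ax": 0,"ay": 0,"az": 0,"claw": 0},
    {"x": -0.035,"y": -0.031,"z": -0.005,"ax": 0,"ay": 0,"az": 0,"claw": 0},
    {"x": -0.035,"y": -0.031,"z": -0.005,"ax": 0,"ay": 0,"az": 0,"claw": 0},
    {"x": -0.035,"y": -0.031,"z": 0,"ax": 0,"ay": 0,"az": 0,"claw": 0},
    {"x": -0.035,"y": -0.031,"z": 0,"ax": 0,"ay": 0,"az": 0,"claw": 0},
    {"x": -0.035,"y": -0.031,"z": 0,"ax": 0,"ay": 0,"az": 0,"claw": 0},
    {"x": -0.035,"y": -0.031,"z": 0,"ax": 0,"ay": 0,"az": 0,"claw": 0},
    {"x": -0.035,"y": -0.031,"z": 0,"ax": 0,"ay": 0,"az": 0,"claw": 0},
    {"x": -0.035,"y": -0.031,"z": 0,"ax": 0,"ay": 0,"az": 0,"claw": 0},
  ],
)

```text
t: 1.95
tool_pos: [0.4884, 0.0467, 0.2719]
orientation: [0.69, 3.064, 0.0]
ft_force: [0.4, 0.9, 0.9]
finger_gap: 1.003
grasp_force: 0.0
```

>>> carry_out(
  rows=[
    {"x": -0.035,"y": -0.031,"z": 0,"ax": 0,"ay": 0,"az": 0,"claw": 0},
    {"x": -0.035,"y": -0.031,"z": 0,"ax": 0,"ay": 0,"az": 0,"claw": 0},
    {"x": -0.007,"y": -0.003,"z": 0,"ax": 0,"ay": 0,"az": 0,"claw": 0},
    {"x": 0,"y": 0,"z": 0,"ax": 0,"ay": 0,"az": 0,"claw": 0},
    {"x": 0,"y": 0,"z": 0,"ax": 0,"ay": 0,"az": 0,"claw": 0},
  ],
)

```text
t: 2.45
tool_pos: [0.5293, -0.0422, 0.2714]
orientation: [-0.689, -3.064, -0.001]
ft_force: [-0.4, 0.6, -1.3]
finger_gap: 1.003
grasp_force: 0.0
```

Run:
```python
from h import *
s,p,R=pose();k=env.calibration("wrist");im=env.capture("wrist")
cv2.imwrite("pics/w1.png",im[...,::-1]);np.save("w1k.npy",k,allow_pickle=True)
print(p,s["qpos"],s["ft_force"],s["torque"])
for n in("knob_center","setmark_line","nut_center","valve"):
    print(n,[(np.round(d["location"],4).tolist(),round(d["p"],2)) for d in env.spot_point("wrist",n)])
u=proj(k,[.503,-.03,.06])[0];print(u)
x,y=[int(np.clip(a-100,0,m)) for a,m in zip(u,(360,220))]
cv2.imwrite("pics/w1c.png",cv2.resize(im[y:y+200,x:x+200,::-1],(600,600),interpolation=cv2.INTER_CUBIC));print(x,y)
```

```text
[ 0.5293 -0.0422  0.2714] [-0.2285 -0.0241  1.7334  0.0006  1.433  -1.3568] [-0.3501  0.649  -1.3438] [ 0.0343 -0.0106  0.0026]
knob_center [([0.3834, -0.1278, 0.0672], 0.89), ([0.515, -0.169, 0.0721], 0.77), ([0.4976, -0.0285, 0.0914], 0.76)]
setmark_line [([0.579, 0.1717, -0.0026], 0.74), ([0.4647, -0.0324, 0.019], 0.54), ([0.3558, -0.1279, 0.0161], 0.51), ([0.4867, -0.1704, 0.0125], 0.46)]
nut_center [([0.3834, -0.1244, 0.0472], 0.93), ([0.5001, -0.0283, 0.0645], 0.9), ([0.5202, -0.1693, 0.0443], 0.7)]
valve [([0.5201, -0.1717, 0.004], 0.92), ([0.5062, -0.03, -0.0001], 0.9), ([0.3841, -0.1276, 0.0009], 0.64)]
[280.7771 153.9963]
180 53
```

View pics/w1c.png

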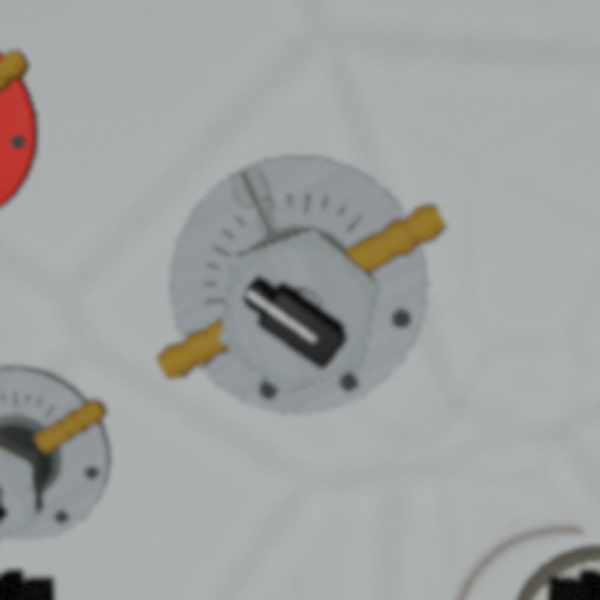

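The wrist crop shows the steel arrow from (273,240) to (246,173), the knob's light line from (317,342) to its pointed end at (247,292), the nut corners (e.g. (310,229), (377,277), (237,252)), and the flange circle about (298,284).

Run:
```python
from h import *
k=np.load("w1k.npy",allow_pickle=True).item()
f=lambda pts,z:ray(k,np.array(pts)/3+[180,53],z)
fl=f([(169,285),(428,285),(298,153),(298,414)],.010);print("flange ctr",fl[:2].mean(0),fl[2:].mean(0),np.linalg.norm(fl[0]-fl[1]),np.linalg.norm(fl[2]-fl[3]))
dg=lambda a,b:np.degrees(np.arctan2(*(b-a)[1::-1]))%360
a=f([(272,239),(246,174)],.019);print("arrow",dg(*a),a)
kn=f([(317,342),(247,292)],.102);print("knob",dg(*kn),kn)
n=f([(310,229),(377,277),(370,350),(237,252)],.072);print("nut",n)
c=(fl[:2].mean(0)+fl[2:].mean(0))/2
for q in n: print("corner ang",dg(c,q),np.linalg.norm((q-c)[:2]))
for q in list(a): print("arrow pt ang",dg(c,q))
# overlay
im=cv2.imread("pics/w1.png");im=cv2.resize(im,None,fx=3,fy=3,interpolation=cv2.INTER_CUBIC)
# refine: line fit of knob bright pixels
g=cv2.cvtColor(cv2.imread("pics/w1.png"),cv2.COLOR_BGR2GRAY)
x0,y0=180+235//3,53+275//3
sub=g[y0:y0+30,x0:x0+40]
dark=cv2.dilate((sub<70).astype(np.uint8),np.ones((3,3)))
m=(sub>150)&(dark>0)
# largest component of bright in hull of dark
d2=(sub<90).astype(np.uint8);pts=cv2.findNonZero(d2);h=cv2.convexHull(pts);mk=np.zeros_like(sub);cv2.fillConvexPoly(mk,h,1);mk=cv2.erode(mk,np.ones((3,3)))
ys,xs=np.nonzero((sub>130)&(mk>0))
X=ray(k,np.c_[xs+x0,ys+y0],.102)[:,:2];u,sv,vt=np.linalg.svd(X-X.mean(0));print("knob line fit",np.degrees(np.arctan2(vt[0,1],vt[0,0]))%180,sv,len(xs),X.mean(0))
```

```text
flange ctr [ 0.5024 -0.0313  0.01  ] [ 0.5035 -0.032   0.01  ] 0.10381016214525231 0.10408397530346793
arrow 176.3842449266956 [[ 0.481  -0.0325  0.019 ]
 [ 0.4549 -0.0308  0.019 ]]
knob 208.89063059380328 [[ 0.5106 -0.0286  0.102 ]
 [ 0.4871 -0.0415  0.102 ]]
nut [[ 0.4802 -0.0164  0.072 ]
 [ 0.5043 -0.0027  0.072 ]
 [ 0.5261 -0.0151  0.072 ]
 [ 0.4765 -0.0418  0.072 ]]
corner ang 146.0547970982365 0.027370964005101354
corner ang 87.2397203222144 0.029032681386858824
corner ang 35.54385337380602 0.028525745017518287
corner ang 200.96502634297326 0.028249354273231955
arrow pt ang 182.08672033147727
arrow pt ang 178.9868468336543
knob line fit 29.32372643376304 [0.0508 0.0045] 56 [ 0.4983 -0.0352]
```

Run:
```python
from h import *
k=np.load("w1k.npy",allow_pickle=True).item()
g=cv2.cvtColor(cv2.imread("pics/w1.png"),cv2.COLOR_BGR2GRAY).astype(float)
P=[]
for v in range(112,133):
    uc=180+(246+(v-111)*26/21.3)/3
    cols=np.arange(int(round(uc))-3,int(round(uc))+4);w=np.clip(np.median(g[v,cols])-8-g[v,cols],0,None)
    if w.sum()>3:P.append((np.sum(w*cols)/w.sum(),v))
X=ray(k,P,.019)[:,:2]
l=cv2.fitLine(X.astype(np.float32),cv2.DIST_HUBER,0,1e-4,1e-4).ravel();a=np.degrees(np.arctan2(l[1],l[0]))%180
print(len(P),"arrow",a,l[2:],"y at .503",l[3]+(.503-l[2])*l[1]/l[0]);print((X*1000).round(1).tolist())
cv2.imwrite("pics/arrow.png",cv2.resize(g[105:140,250:285],(560,560),interpolation=cv2.INTER_CUBIC))
```

```text
18 arrow 0.11066512 [ 0.4665 -0.032 ] y at .503 -0.03196536
[[455.6, -31.9], [456.8, -32.0], [458.0, -31.9], [459.2, -32.2], [460.5, -31.9], [461.6, -32.2], [462.9, -32.0], [464.1, -32.1], [465.3, -32.2], [466.6, -32.1], [467.8, -32.1], [469.0, -32.2], [470.3, -32.0], [471.6, -32.0], [472.9, -32.0], [474.1, -32.0], [475.4, -32.0], [476.6, -32.0]][ WARN:0@0.018] global loadsave.cpp:1063 imwrite_ Unsupported depth image for selected encoder is fallbacked to CV_8U.
```

View pics/arrow.png

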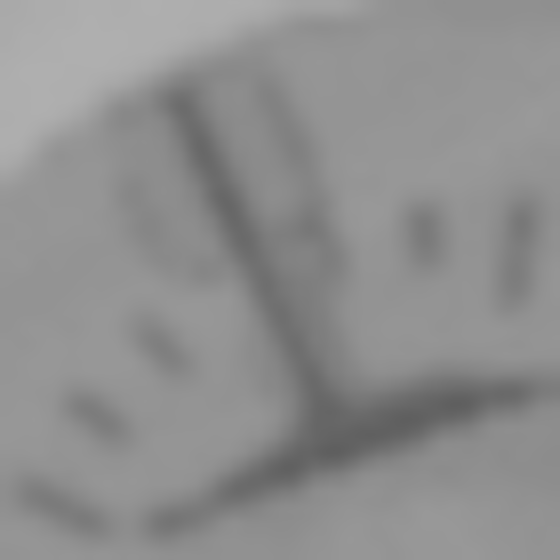

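The arrow's midline comes out at 180.1° with the axis at about (0.503, -0.0317). The knob points to 209.3°, so it needs a clockwise turn of about 29°. I'll go over the axis, turn the tool by -54.7° and come down.

>>> carry_out(
  rows=[
    {"x": 0.0283,"y": -0.0018,"z": 0,"ax": 0,"ay": 0,"az": 0,"claw": 0},
    {"x": 0,"y": 0,"z": 0.02,"ax": 0,"ay": 0,"az": -7.8,"claw": 0},
    {"x": 0,"y": 0,"z": 0.02,"ax": 0,"ay": 0,"az": -7.8,"claw": 0},
    {"x": 0,"y": 0,"z": 0.02,"ax": 0,"ay": 0,"az": -7.8,"claw": 0},
    {"x": 0,"y": 0,"z": 0.02,"ax": 0,"ay": 0,"az": -7.8,"claw": 0},
    {"x": 0,"y": 0,"z": 0.02,"ax": 0,"ay": 0,"az": -7.8,"claw": 0},
    {"x": 0,"y": 0,"z": 0.02,"ax": 0,"ay": 0,"az": -7.8,"claw": 0},
    {"x": 0,"y": 0,"z": 0.01,"ax": 0,"ay": 0,"az": -7.9,"claw": 0},
    {"x": 0,"y": 0,"z": 0,"ax": 0,"ay": 0,"az": 0,"claw": 0},
    {"x": 0,"y": 0,"z": 0,"ax": 0,"ay": 0,"az": 0,"claw": 0},
    {"x": 0,"y": 0,"z": 0,"ax": 0,"ay": 0,"az": 0,"claw": 0},
  ],
)

```text
t: 3.8
tool_pos: [0.504, -0.0325, 0.1427]
orientation: [-0.792, 3.038, -0.001]
ft_force: [0.8, -0.1, -0.0]
finger_gap: 1.006
grasp_force: 0.0
```

```bash
cat > st.py <<'E'
from h import *
s,p,R=pose();print(p,"yaw_x",np.degrees(np.arctan2(R[1,0],R[0,0]))%360,"tilt",R[2],"q",s["qpos"],"F",s["ft_force"],"M",s["torque"],"tau6",s["tau"][5],"gap",s["finger_gap"]*87,s["t"])
print("to axis (tool)",R.T@(np.array([.503,-.0317,p[2]])-p))
E
python3 st.py
python3 - <<'E'
from h import *
k=env.calibration("wrist");im=env.capture("wrist");cv2.imwrite("pics/w2.png",im[...,::-1])
E
```

```text
[ 0.504  -0.0325  0.1427] yaw_x 209.20191027723968 tilt [-0.0015 -0.0013 -1.    ] q [-0.2206  0.0276  1.9322  0.      1.1799 -2.3011] F [ 0.7655 -0.1267 -0.04  ] M [0.12   0.0299 0.036 ] tau6 0.0233547535026446 gap 87.54789002014324 3.8
to axis (tool) [ 0.0005  0.0011 -0.    ]
```

View pics/w2.png

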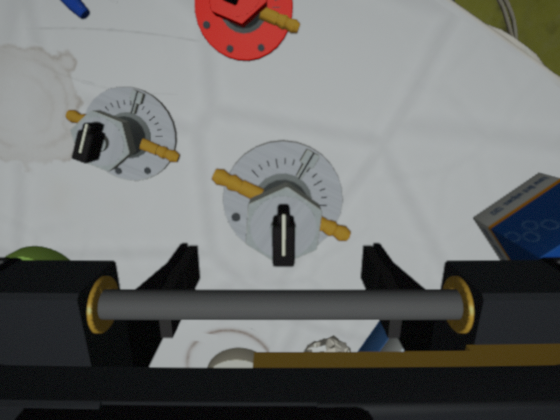

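The knob lies in line with the tool and centred between the fingers, at (284,235), and the arrow is at (308,162). I'll descend and grip it gently.

>>> carry_out(
  rows=[
    {"x": 0.0005,"y": 0.001,"z": 0.015,"ax": 0,"ay": 0,"az": 0,"claw": 0},
    {"x": 0,"y": 0,"z": 0.015,"ax": 0,"ay": 0,"az": 0,"claw": 100},
    {"x": 0,"y": 0,"z": 0.0165,"ax": 0,"ay": 0,"az": 0,"claw": 150},
    {"x": 0,"y": 0,"z": 0,"ax": 0,"ay": 0,"az": 0,"claw": 180},
    {"x": 0,"y": 0,"z": 0,"ax": 0,"ay": 0,"az": 0,"claw": 255},
    {"x": 0,"y": 0,"z": 0,"ax": 0,"ay": 0,"az": 0,"claw": 255},
    {"x": 0,"y": 0,"z": 0,"ax": 0,"ay": 0,"az": 0,"claw": 255},
    {"x": 0,"y": 0,"z": 0,"ax": 0,"ay": 0,"az": 0,"claw": 255},
  ],
  grip_force=15,
)

```text
t: 4.65
tool_pos: [0.5029, -0.0321, 0.0959]
orientation: [-0.795, 3.038, -0.001]
ft_force: [1.4, 0.3, 0.2]
finger_gap: 0.45
grasp_force: 0.0
```

```bash
python3 st.py
```

```text
[ 0.5029 -0.0321  0.0959] yaw_x 209.3184601287586 tilt [-0.0011 -0.001  -1.    ] q [-0.2203  0.0902  1.9652 -0.      1.0848 -2.3028] F [1.3913 0.3184 0.2028] M [0.0914 0.0463 0.0031] tau6 0.0029417371843010187 gap 39.11847355710347 4.65
to axis (tool) [-0.0003  0.0003 -0.    ]
```

Still closing.

>>> carry_out(
  rows=[
    {"x": 0,"y": 0,"z": 0,"ax": 0,"ay": 0,"az": 0,"claw": 255},
    {"x": 0,"y": 0,"z": 0,"ax": 0,"ay": 0,"az": 0,"claw": 255},
    {"x": 0,"y": 0,"z": 0,"ax": 0,"ay": 0,"az": 0,"claw": 255},
    {"x": 0,"y": 0,"z": 0,"ax": 0,"ay": 0,"az": 0,"claw": 255},
    {"x": 0,"y": 0,"z": 0,"ax": 0,"ay": 0,"az": 0,"claw": 255},
  ],
)

```text
t: 5.15
tool_pos: [0.5021, -0.0315, 0.0951]
orientation: [0.795, -3.039, -0.001]
ft_force: [-2.4, 2.6, 3.2]
finger_gap: 0.187
grasp_force: 15.0
```

```bash
python3 st.py
```

```text
[ 0.5021 -0.0315  0.0951] yaw_x 209.33317219746803 tilt [ 0.0002  0.0009 -1.    ] q [-0.2199  0.091   1.966   0.0007  1.0853 -2.303 ] F [-2.4262  2.6348  3.1962] M [ 0.6807  0.4132 -0.0091] tau6 -0.002596143021946773 gap 16.298012703246687 5.15
to axis (tool) [-0.0007 -0.0006 -0.    ]
```

>>> carry_out(
  rows=[
    {"x": 0,"y": 0,"z": 0,"ax": 0,"ay": 0,"az": 4.9,"claw": 255},
    {"x": 0,"y": 0,"z": 0,"ax": 0,"ay": 0,"az": 4.9,"claw": 255},
    {"x": 0,"y": 0,"z": 0,"ax": 0,"ay": 0,"az": 4.9,"claw": 255},
    {"x": 0,"y": 0,"z": 0,"ax": 0,"ay": 0,"az": 4.9,"claw": 255},
    {"x": 0,"y": 0,"z": 0,"ax": 0,"ay": 0,"az": 4.9,"claw": 255},
    {"x": 0,"y": 0,"z": 0,"ax": 0,"ay": 0,"az": 4.8,"claw": 255},
    {"x": 0,"y": 0,"z": 0,"ax": 0,"ay": 0,"az": 0,"claw": 255},
    {"x": 0,"y": 0,"z": 0,"ax": 0,"ay": 0,"az": 0,"claw": 255},
    {"x": 0,"y": 0,"z": 0,"ax": 0,"ay": 0,"az": 0,"claw": 255},
  ],
)

```text
t: 6.05
tool_pos: [0.502, -0.031, 0.095]
orientation: [0.001, -3.141, -0.003]
ft_force: [-2.4, 5.1, 3.6]
finger_gap: 0.192
grasp_force: 15.0
```

```bash
python3 st.py;  python3 - <<'E'
from h import *
k=env.calibration("wrist");im=env.capture("wrist");cv2.imwrite("pics/w3.png",im[...,::-1]);np.save("w3k.npy",k,allow_pickle=True)
u=proj(k,[[.503,-.0317,.102],[.484,-.0317,.102],[.465,-.0317,.019]]);print(u)
x,y=np.clip(u.mean(0)-70,0,[420,280]).astype(int);print(x,y)
cv2.imwrite("pics/w3c.png",cv2.resize(im[y:y+140,x:x+140,::-1],(560,560),interpolation=cv2.INTER_CUBIC))
E
```

```text
[ 0.502 -0.031  0.095] yaw_x 180.0371616709431 tilt [ 0.0009  0.0017 -1.    ] q [-0.2195  0.0909  1.9662  0.0016  1.0857 -1.7917] F [-2.4118  5.0797  3.5637] M [1.029  0.4421 0.0405] tau6 0.027959095314145088 gap 16.73001070973149 6.05
to axis (tool) [-0.001  -0.0007 -0.    ]
[[281.1846 288.5364]
 [281.2383 250.7681]
 [280.7563 171.9824]]
211 167
```

View pics/w3c.png

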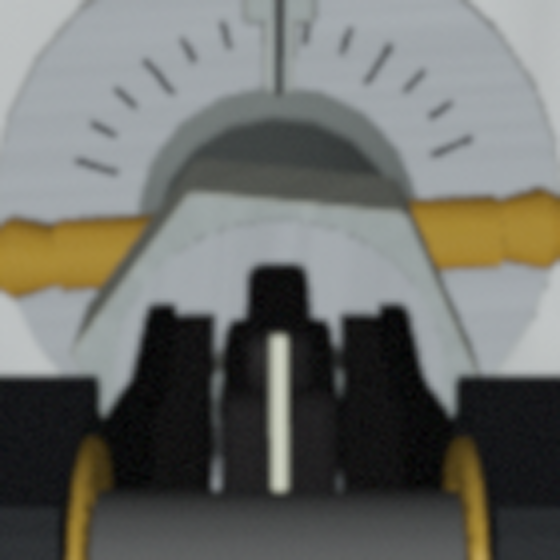

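The knob's light line (crop x≈278, vertical) and the arrow's line (x≈279, vertical) are in line. I'll let go and look again, measuring the nut too.

>>> carry_out(
  rows=[
    {"x": 0,"y": 0,"z": 0,"ax": 0,"ay": 0,"az": 0,"claw": 0},
    {"x": 0,"y": 0,"z": 0,"ax": 0,"ay": 0,"az": 0,"claw": 0},
    {"x": 0,"y": 0,"z": 0,"ax": 0,"ay": 0,"az": 0,"claw": 0},
    {"x": 0,"y": 0,"z": 0,"ax": 0,"ay": 0,"az": 0,"claw": 0},
    {"x": 0,"y": 0,"z": -0.02,"ax": 0,"ay": 0,"az": 0,"claw": 0},
    {"x": 0,"y": 0,"z": -0.03,"ax": 0,"ay": 0,"az": 0,"claw": 0},
    {"x": 0,"y": 0,"z": -0.03,"ax": 0,"ay": 0,"az": 0,"claw": 0},
    {"x": 0,"y": 0,"z": -0.03,"ax": 0,"ay": 0,"az": 0,"claw": 0},
    {"x": 0,"y": 0,"z": 0,"ax": 0,"ay": 0,"az": 0,"claw": 0},
    {"x": 0,"y": 0,"z": 0,"ax": 0,"ay": 0,"az": 0,"claw": 0},
    {"x": 0,"y": 0,"z": 0,"ax": 0,"ay": 0,"az": 0,"claw": 0},
  ],
)

```text
t: 7.2
tool_pos: [0.5016, -0.0319, 0.2037]
orientation: [0.001, -3.14, -0.001]
ft_force: [0.7, 0.6, 0.2]
finger_gap: 0.986
grasp_force: 0.0
```

```bash
python3 st.py;  python3 - <<'E'
from h import *
k=env.calibration("wrist");im=env.capture("wrist");cv2.imwrite("pics/w4.png",im[...,::-1]);np.save("w4k.npy",k,allow_pickle=True)
u=proj(k,[[.503,-.0317,.072]])[0]
x,y=np.clip(u-70,0,[420,280]).astype(int);print(x,y)
big=cv2.resize(im[y:y+140,x:x+140,::-1],(560,560),interpolation=cv2.INTER_CUBIC)
cv2.imwrite("pics/w4c.png",big)
E
```

```text
[ 0.5016 -0.0319  0.2037] yaw_x 180.02065536122925 tilt [ 0.0019  0.0003 -1.    ] q [-0.2205 -0.0424  1.88   -0.0001  1.306  -1.7916] F [0.7377 0.6425 0.2195] M [ 0.0117  0.0199 -0.0105] tau6 -0.0004431131310411729 gap 85.74271753629519 7.2
to axis (tool) [-0.0014  0.0002 -0.    ]
211 133
```

View pics/w4c.png

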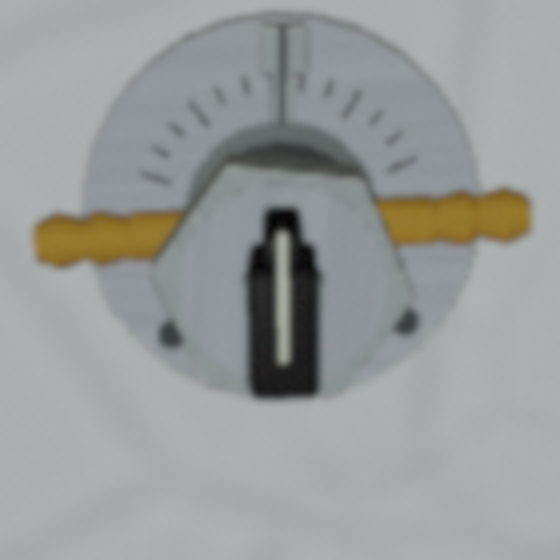

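The knob's line (x≈283) stays in line with the arrow (x≈282). Visible nut corners are (232,160), (365,175), (412,302) and (152,266).

Run:
```python
from h import *
from scipy.optimize import least_squares
k=np.load("w4k.npy",allow_pickle=True).item();f=lambda p,z:ray(k,np.array(p)/4+[211,133],z)[:,:2]
kn=f([(284,362),(282,232)],.102);ar=f([(282,120),(282,28)],.019);print(kn,ar)
for q in(kn,ar):print(np.degrees(np.arctan2(*(q[1]-q[0])[::-1]))%360)
n=f([(232,160),(365,175),(412,302),(152,266)],.072);print(n)
th=lambda b:np.radians(b+np.array([60,0,-60,120]))
r=least_squares(lambda v:(n-v[:2]-.0289*np.c_[np.cos(th(v[2]*100)),np.sin(th(v[2]*100))]).ravel(),[.503,-.0317,1.53])
for b0 in (1.53,):print(r.x[:2],r.x[2]*100,r.fun*1000)
```

```text
[[ 0.5102 -0.0317]
 [ 0.4841 -0.0321]] [[ 0.4769 -0.0318]
 [ 0.4545 -0.0318]]
180.92748882789294
180.07089785096193
[[ 0.4763 -0.0424]
 [ 0.4795 -0.0146]
 [ 0.5074 -0.004 ]
 [ 0.4993 -0.0597]]
[ 0.503  -0.0319] 142.2249455897535 [ 0.055   0.3853 -0.6721 -0.4456  0.4226 -0.7176  0.1946  0.7779]
```

The nut's flats face about 52.8/112.8/172.8°. I'll turn the tool -22.8° so the jaws line up with the 112.8° flats, and descend to the nut.

>>> carry_out(
  rows=[
    {"x": -0.0014,"y": 0,"z": 0.02,"ax": 0,"ay": 0,"az": -7.6,"claw": 0},
    {"x": 0,"y": 0,"z": 0.03,"ax": 0,"ay": 0,"az": -7.6,"claw": 0},
    {"x": 0,"y": 0,"z": 0.02,"ax": 0,"ay": 0,"az": -7.6,"claw": 0},
    {"x": 0,"y": 0,"z": 0,"ax": 0,"ay": 0,"az": 0,"claw": 0},
    {"x": 0,"y": 0,"z": 0,"ax": 0,"ay": 0,"az": 0,"claw": 0},
  ],
)

```text
t: 7.75
tool_pos: [0.503, -0.0318, 0.1342]
orientation: [0.616, -3.078, -0.002]
ft_force: [0.7, -0.1, 0.1]
finger_gap: 1.0
grasp_force: 0.0
```

```bash
python3 st.py
```

```text
[ 0.503  -0.0318  0.1342] yaw_x 202.62612947827583 tilt [ 0.0021  0.0014 -1.    ] q [-0.2198  0.0394  1.9375 -0.      1.1672 -2.1854] F [ 0.6723 -0.0649  0.1011] M [ 0.0775  0.0416 -0.    ] tau6 -0.16356156673282385 gap 87.03577732727636 7.75
to axis (tool) [-0.      0.0001  0.    ]
```

>>> carry_out(
  rows=[
    {"x": 0,"y": 0,"z": 0.02,"ax": 0,"ay": 0,"az": 0,"claw": 0},
    {"x": 0,"y": 0,"z": 0.02,"ax": 0,"ay": 0,"az": 0,"claw": 0},
    {"x": 0,"y": 0,"z": 0.018,"ax": 0,"ay": 0,"az": 0,"claw": 0},
    {"x": 0,"y": 0,"z": 0.01,"ax": 0,"ay": 0,"az": 0,"claw": 0},
    {"x": 0,"y": 0,"z": 0,"ax": 0,"ay": 0,"az": 0,"claw": 0},
    {"x": 0,"y": 0,"z": 0,"ax": 0,"ay": 0,"az": 0,"claw": 255},
    {"x": 0,"y": 0,"z": 0,"ax": 0,"ay": 0,"az": 0,"claw": 255},
    {"x": 0,"y": 0,"z": 0,"ax": 0,"ay": 0,"az": 0,"claw": 255},
    {"x": 0,"y": 0,"z": 0,"ax": 0,"ay": 0,"az": 0,"claw": 255},
    {"x": 0,"y": 0,"z": 0,"ax": 0,"ay": 0,"az": 0,"claw": 255},
    {"x": 0,"y": 0,"z": 0,"ax": 0,"ay": 0,"az": 0,"claw": 255},
    {"x": 0,"y": 0,"z": 0,"ax": 0,"ay": 0,"az": 0,"claw": 255},
  ],
  grip_force=50,
)

```text
t: 8.95
tool_pos: [0.5034, -0.0307, 0.0673]
orientation: [0.622, -3.079, -0.004]
ft_force: [-2.1, 4.5, 3.8]
finger_gap: 0.572
grasp_force: 50.0
```

```bash
python3 st.py
```

```text
[ 0.5034 -0.0307  0.0673] yaw_x 202.84042967327352 tilt [ 0.0001  0.0023 -1.    ] q [-0.2187  0.1381  1.9757  0.0022  1.0292 -2.1893] F [-2.1412  4.466   3.7825] M [1.0036 0.4406 0.1617] tau6 0.16664620488882065 gap 49.78941957278183 8.95
to axis (tool) [ 0.0007 -0.0007 -0.    ]
```

Gripped at 49.8 mm, across the flats. Next I'll turn clockwise in small steps and read Mz while moving.

>>> carry_out(
  rows=[
    {"x": 0,"y": 0,"z": 0,"ax": 0,"ay": 0,"az": 2,"claw": 255},
    {"x": 0,"y": 0,"z": 0,"ax": 0,"ay": 0,"az": 2,"claw": 255},
    {"x": 0,"y": 0,"z": 0,"ax": 0,"ay": 0,"az": 2,"claw": 255},
  ],
)

```text
t: 9.25
tool_pos: [0.5034, -0.0308, 0.0673]
orientation: [0.458, -3.107, -0.003]
ft_force: [-2.2, 5.4, 4.8]
finger_gap: 0.568
grasp_force: 50.0
```

```bash
cat > tq.py <<'E'
from h import *
s,p,R=pose();print("t",s["t"],"yaw",np.degrees(np.arctan2(R[1,0],R[0,0]))%360,"q6",s["qpos"][5],"Mz",s["torque"][2],"tau6",s["tau"][5],"F",s["ft_force"],"gap",s["finger_gap"]*87,"p",p)
E
python3 tq.py
```

```text
t 9.25 yaw 196.78749405596056 q6 -2.0833284684534785 Mz 0.3260774603681223 tau6 -0.10818724287673831 F [-2.2022  5.3677  4.7591] gap 49.38331869686525 p [ 0.5034 -0.0308  0.0673]
```

>>> carry_out(
  rows=[
    {"x": 0,"y": 0,"z": 0,"ax": 0,"ay": 0,"az": 2,"claw": 255},
    {"x": 0,"y": 0,"z": 0,"ax": 0,"ay": 0,"az": 2,"claw": 255},
  ],
)

```text
t: 9.45
tool_pos: [0.5034, -0.0308, 0.0673]
orientation: [0.35, -3.121, -0.003]
ft_force: [-2.5, 4.6, 4.2]
finger_gap: 0.571
grasp_force: 50.0
```

```bash
python3 tq.py
```

```text
t 9.45 yaw 192.78717662938305 q6 -2.0134984600380195 Mz 0.3730748670525344 tau6 -0.10726708453148603 F [-2.4565  4.5826  4.2128] gap 49.715836174682735 p [ 0.5034 -0.0308  0.0673]
```

>>> carry_out(
  rows=[
    {"x": 0,"y": 0,"z": 0,"ax": 0,"ay": 0,"az": 2,"claw": 255},
    {"x": 0,"y": 0,"z": 0,"ax": 0,"ay": 0,"az": 2,"claw": 255},
  ],
)

```text
t: 9.65
tool_pos: [0.5034, -0.0308, 0.0673]
orientation: [0.241, -3.132, -0.003]
ft_force: [-2.3, 4.9, 3.9]
finger_gap: 0.573
grasp_force: 50.0
```

```bash
python3 tq.py
```

```text
t 9.65 yaw 188.78701524234947 q6 -1.9436957371286239 Mz 0.33140238070563893 tau6 -0.10719852056354284 F [-2.2721  4.8795  3.9273] gap 49.821046275325074 p [ 0.5034 -0.0308  0.0673]
```

>>> carry_out(
  rows=[
    {"x": 0,"y": 0,"z": 0,"ax": 0,"ay": 0,"az": 2,"claw": 255},
    {"x": 0,"y": 0,"z": 0,"ax": 0,"ay": 0,"az": 2,"claw": 255},
  ],
)

```text
t: 9.85
tool_pos: [0.5034, -0.0308, 0.0673]
orientation: [0.131, -3.138, -0.003]
ft_force: [-2.6, 5.4, 3.7]
finger_gap: 0.572
grasp_force: 50.0
```

```bash
python3 tq.py
```

```text
t 9.85 yaw 184.7860621324038 q6 -1.8738876207335928 Mz 0.361251691097204 tau6 -0.10714326985180378 F [-2.5532  5.4048  3.6606] gap 49.72252132537152 p [ 0.5034 -0.0308  0.0673]
```

>>> carry_out(
  rows=[
    {"x": 0,"y": 0,"z": 0,"ax": 0,"ay": 0,"az": 2,"claw": 255},
    {"x": 0,"y": 0,"z": 0,"ax": 0,"ay": 0,"az": 2,"claw": 255},
  ],
)

```text
t: 10.05
tool_pos: [0.5034, -0.0308, 0.0673]
orientation: [0.021, -3.141, -0.003]
ft_force: [-2.5, 4.1, 4.4]
finger_gap: 0.57
grasp_force: 50.0
```

```bash
python3 tq.py
```

```text
t 10.05 yaw 180.78319206756893 q6 -1.8040817210172801 Mz 0.30749809530428657 tau6 -0.10707810055464506 F [-2.4534  4.0937  4.4148] gap 49.59997330902432 p [ 0.5034 -0.0308  0.0673]
```

>>> carry_out(
  rows=[
    {"x": 0,"y": 0,"z": 0,"ax": 0,"ay": 0,"az": 2,"claw": 255},
    {"x": 0,"y": 0,"z": 0,"ax": 0,"ay": 0,"az": 2,"claw": 255},
  ],
)

```text
t: 10.25
tool_pos: [0.5034, -0.0308, 0.0673]
orientation: [-0.088, -3.139, -0.003]
ft_force: [-2.0, 4.6, 3.8]
finger_gap: 0.569
grasp_force: 50.0
```

```bash
python3 tq.py
```

```text
t 10.25 yaw 176.78424558756893 q6 -1.7342588912254624 Mz 0.3600582026552406 tau6 -0.1070431899279356 F [-1.9907  4.5682  3.7638] gap 49.542596454838375 p [ 0.5034 -0.0308  0.0673]
```

>>> carry_out(
  rows=[
    {"x": 0,"y": 0,"z": 0,"ax": 0,"ay": 0,"az": 2,"claw": 255},
    {"x": 0,"y": 0,"z": 0,"ax": 0,"ay": 0,"az": 2,"claw": 255},
  ],
)

```text
t: 10.45
tool_pos: [0.5034, -0.0308, 0.0673]
orientation: [-0.198, -3.134, -0.003]
ft_force: [-1.6, 4.0, 4.3]
finger_gap: 0.57
grasp_force: 50.0
```

```bash
python3 tq.py
```

```text
t 10.45 yaw 172.78537508749153 q6 -1.664423960968365 Mz 0.35348473642179074 tau6 -0.10701283346861601 F [-1.6431  4.0271  4.3393] gap 49.61232346847607 p [ 0.5034 -0.0308  0.0673]
```

>>> carry_out(
  rows=[
    {"x": 0,"y": 0,"z": 0,"ax": 0,"ay": 0,"az": 2,"claw": 255},
    {"x": 0,"y": 0,"z": 0,"ax": 0,"ay": 0,"az": 2,"claw": 255},
  ],
)

```text
t: 10.65
tool_pos: [0.5034, -0.0309, 0.0673]
orientation: [-0.307, -3.126, -0.003]
ft_force: [-2.2, 4.4, 4.8]
finger_gap: 0.567
grasp_force: 50.0
```

```bash
python3 tq.py
```

```text
t 10.65 yaw 168.7853959597575 q6 -1.594630819021002 Mz 0.35942890506407343 tau6 -0.10692423675209284 F [-2.2353  4.4486  4.7769] gap 49.35559147828622 p [ 0.5034 -0.0309  0.0673]
```

>>> carry_out(
  rows=[
    {"x": 0,"y": 0,"z": 0,"ax": 0,"ay": 0,"az": 2,"claw": 255},
    {"x": 0,"y": 0,"z": 0,"ax": 0,"ay": 0,"az": 2,"claw": 255},
  ],
)

```text
t: 10.85
tool_pos: [0.5034, -0.0309, 0.0673]
orientation: [-0.416, -3.113, -0.003]
ft_force: [-2.4, 5.5, 4.7]
finger_gap: 0.571
grasp_force: 50.0
```

```bash
python3 tq.py
```

```text
t 10.85 yaw 164.78452821606513 q6 -1.524845227281613 Mz 0.4055219755057272 tau6 -0.10688043432310224 F [-2.4444  5.4947  4.7064] gap 49.716052091423144 p [ 0.5034 -0.0309  0.0673]
```

>>> carry_out(
  rows=[
    {"x": 0,"y": 0,"z": 0,"ax": 0,"ay": 0,"az": 2,"claw": 255},
    {"x": 0,"y": 0,"z": 0,"ax": 0,"ay": 0,"az": 2,"claw": 255},
  ],
)

```text
t: 11.05
tool_pos: [0.5034, -0.0309, 0.0673]
orientation: [-0.524, -3.096, -0.002]
ft_force: [-2.3, 4.5, 4.5]
finger_gap: 0.569
grasp_force: 50.0
```

```bash
python3 tq.py
```

```text
t 11.05 yaw 160.78621914048108 q6 -1.4550338443120616 Mz 0.3492797313621466 tau6 -0.10676561621949077 F [-2.2964  4.4607  4.4658] gap 49.53624202775123 p [ 0.5034 -0.0309  0.0673]
```

>>> carry_out(
  rows=[
    {"x": 0,"y": 0,"z": 0,"ax": 0,"ay": 0,"az": 2,"claw": 255},
    {"x": 0,"y": 0,"z": 0,"ax": 0,"ay": 0,"az": 2,"claw": 255},
  ],
)

```text
t: 11.25
tool_pos: [0.5035, -0.0309, 0.0673]
orientation: [-0.632, -3.076, -0.002]
ft_force: [-1.8, 3.6, 3.8]
finger_gap: 0.568
grasp_force: 50.0
```

```bash
python3 tq.py
```

```text
t 11.25 yaw 156.78749494571102 q6 -1.385233963777147 Mz 0.43468401181628175 tau6 -0.06241920869797468 F [-1.7965  3.5957  3.7846] gap 49.42371400331561 p [ 0.5035 -0.0309  0.0673]
```

>>> carry_out(
  rows=[
    {"x": 0,"y": 0,"z": 0,"ax": 0,"ay": 0,"az": 2,"claw": 255},
    {"x": 0,"y": 0,"z": 0,"ax": 0,"ay": 0,"az": 2,"claw": 255},
  ],
)

```text
t: 11.45
tool_pos: [0.5035, -0.0309, 0.0673]
orientation: [-0.738, -3.053, -0.002]
ft_force: [-2.1, 5.4, 4.3]
finger_gap: 0.57
grasp_force: 50.0
```

```bash
python3 tq.py
```

```text
t 11.45 yaw 152.80240077788997 q6 -1.3155376979847277 Mz 0.49744535158443826 tau6 0.022842540638521314 F [-2.114   5.4349  4.2919] gap 49.60685536145314 p [ 0.5035 -0.0309  0.0673]
```

The nut has bitten: the rise is about 0.13 N m. Another 3° should bring it to about 0.2.

>>> carry_out(
  rows=[
    {"x": 0,"y": 0,"z": 0,"ax": 0,"ay": 0,"az": 1.5,"claw": 255},
    {"x": 0,"y": 0,"z": 0,"ax": 0,"ay": 0,"az": 1.5,"claw": 255},
  ],
)

```text
t: 11.65
tool_pos: [0.5036, -0.0309, 0.0673]
orientation: [-0.818, -3.032, -0.002]
ft_force: [-1.7, 5.7, 4.1]
finger_gap: 0.57
grasp_force: 50.0
```

```bash
python3 tq.py;python3 tq.py
```

```text
t 11.65 yaw 149.821714967229 q6 -1.2635786175486683 Mz 0.5445988689064031 tau6 0.20638158079236746 F [-1.6802  5.7     4.0851] gap 49.556558461104714 p [ 0.5036 -0.0309  0.0673]
t 11.65 yaw 149.821714967229 q6 -1.2635786175486683 Mz 0.5445988689064031 tau6 0.20638158079236746 F [-1.6802  5.7     4.0851] gap 49.556558461104714 p [ 0.5036 -0.0309  0.0673]
```

The rise is about 0.19–0.20 N m, a good nip. I'll let go, wait for the jaws to open fully, and lift.

>>> carry_out(
  rows=[
    {"x": 0,"y": 0,"z": 0,"ax": 0,"ay": 0,"az": 0,"claw": 0},
    {"x": 0,"y": 0,"z": 0,"ax": 0,"ay": 0,"az": 0,"claw": 0},
    {"x": 0,"y": 0,"z": 0,"ax": 0,"ay": 0,"az": 0,"claw": 0},
    {"x": 0,"y": 0,"z": 0,"ax": 0,"ay": 0,"az": 0,"claw": 0},
    {"x": 0,"y": 0,"z": 0,"ax": 0,"ay": 0,"az": 0,"claw": 0},
    {"x": 0,"y": 0,"z": -0.02,"ax": 0,"ay": 0,"az": 0,"claw": 0},
    {"x": 0,"y": 0,"z": -0.03,"ax": 0,"ay": 0,"az": 0,"claw": 0},
    {"x": 0,"y": 0,"z": -0.03,"ax": 0,"ay": 0,"az": 0,"claw": 0},
    {"x": 0,"y": 0,"z": -0.03,"ax": 0,"ay": 0,"az": 0,"claw": 0},
    {"x": 0,"y": 0,"z": -0.03,"ax": 0,"ay": 0,"az": 0,"claw": 0},
    {"x": 0,"y": 0,"z": 0,"ax": 0,"ay": 0,"az": 0,"claw": 0},
    {"x": 0,"y": 0,"z": 0,"ax": 0,"ay": 0,"az": 0,"claw": 0},
  ],
)

```text
t: 12.85
tool_pos: [0.5042, -0.0321, 0.2076]
orientation: [0.817, 3.032, 0.0]
ft_force: [0.1, -0.2, 0.3]
finger_gap: 1.003
grasp_force: 0.0
```

```bash
python3 tq.py;  python3 - <<'E'
from h import *
k=env.calibration("wrist");im=env.capture("wrist");cv2.imwrite("pics/w5.png",im[...,::-1]);np.save("w5k.npy",k,allow_pickle=True)
u=proj(k,[[.503,-.0317,.072]])[0]
x,y=np.clip(u-70,0,[420,280]).astype(int);print(x,y)
cv2.imwrite("pics/w5c.png",cv2.resize(im[y:y+140,x:x+140,::-1],(560,560),interpolation=cv2.INTER_CUBIC))
E
```

```text
t 12.85 yaw 149.82236778652677 q6 -1.2639330574362533 Mz -0.018326458395506978 tau6 -0.00048258458264172077 F [ 0.1328 -0.219   0.2582] gap 87.26538422578592 p [ 0.5042 -0.0321  0.2076]
210 128
```

View pics/w5c.png

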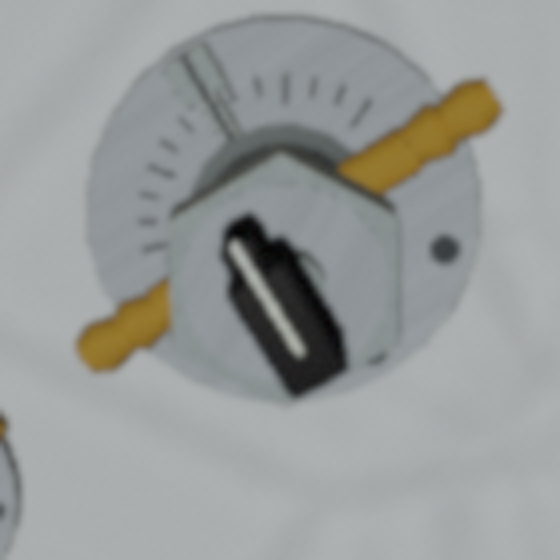

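The nut is now turned (corner at (283,152)). The knob line runs (301,355)→(233,240), and the arrow line (236,137)→(187,58). I'll work out the angle.

Run:
```python
from h import *
k=np.load("w5k.npy",allow_pickle=True).item();f=lambda p,z:ray(k,np.array(p)/4+[210,128],z)[:,:2]
for q in(f([(301,355),(233,240)],.102),f([(236,137),(185,56)],.019)):print(q,np.degrees(np.arctan2(*(q[1]-q[0])[::-1]))%360)
for nm in("w4","w5"):   # subpixel fit of the light line
    k=np.load(nm+"k.npy",allow_pickle=True).item();g=cv2.imread(f"pics/{nm}.png",0)
    c=proj(k,[[.497,-.0317,.102]])[0].astype(int);s=g[c[1]-22:c[1]+23,c[0]-22:c[0]+23]
    mk=np.zeros_like(s);cv2.fillConvexPoly(mk,cv2.convexHull(cv2.findNonZero((s<60).astype(np.uint8))),1);mk=cv2.erode(mk,np.ones((3,3)))
    n,lab,st,_=cv2.connectedComponentsWithStats(((s>125)&(mk>0)).astype(np.uint8));i=1+st[1:,4].argmax();ys,xs=np.nonzero(lab==i)
    X=ray(k,np.c_[xs+c[0]-22,ys+c[1]-22],.102)[:,:2];u,sv,vt=np.linalg.svd(X-X.mean(0));print(nm,"knob",np.degrees(np.arctan2(vt[0,1],vt[0,0]))%180,len(xs),sv)
```

```text
[[ 0.5105 -0.0321]
 [ 0.4838 -0.0318]] 179.22011152747717
[[ 0.478  -0.0307]
 [ 0.4545 -0.0313]] 181.42174542062503
w4 knob 1.0235353082827787 85 [0.064  0.0054]
w5 knob 0.3811823343432816 89 [0.0682 0.006 ]
```

The knob is within about 1° of the arrow and everything is let go, so I'll hand it in.

```bash
python3 -c "
from rig import env
print(env.finish_job())"
```

```text
the job is handed in; nothing more can be done
None
```

The job is handed in: the knob is within about 1° of the steel arrow, the lock nut is nipped to about 0.2 N m over its drag, and the gripper is open and clear of the valve, with about 13 s of the 67 s used.

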